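# Load the retained-sample pots into the incubator through its port

## Task

Turn the incubator's lock collar to its open mark so that the shutter behind the port opens, then put every sample pot on the table into the incubator through the port, without knocking a pot or the fingers against the rim of the port. When all the pots are inside, turn the collar back fully to its locked mark; leave the jars and the tally counter where they stand.

Things in the scene. Friction and masses are not known exactly. Their poses are not given: they have to be found in the camera images.
- incubator: white bench incubator fixed to the table, 178 mm wide, 200 high, clear window in its level top; origin under it on the table, x from front (-100 mm) to back (+120). Front wall 85 mm high, above it the sloping wall with the port (x -100 to +37). Inside, a slick slide leads from under the lower rim down to the back, onto a slick floor falling to the left: pots let go within the port slide away; it holds them all.
- port_wall: the sloping front wall, an aluminium plate 6 mm thick, 179 mm along the slope, leaning back: its outward normal points 40 degrees off vertical, toward the front. Origin at the port's centre on the inner face; x up the slope, y to the incubator's left, z straight out of the wall. In its centre the round port, 100 mm in diameter.
- port_centre (a point): centre of the port, on the outer face of the sloping wall
- lock_collar (a joint): black ring round the port (inside 108, outside 148 mm, face 10.5 mm above the wall), turning about the port's axis: 0 rad locked (end stop, double black mark on the wall; steel leaves behind the wall close the port), 1.2 rad open (end stop, single mark; leaves drawn aside). Grows counter-clockwise seen from outside. Stays where left; needs 2 to 3 N at the handle. Starts at or near locked.
- collar_handle (a point): the collar's handle: a steel pin 12 mm in diameter, square to the wall, 64 mm from the port's axis, rising 28 mm above the collar's face; this point is on the pin's axis 18 mm above the face. Locked, it lies 0.6 rad (about the port's axis) to the left of straight down the slope; open, 0.6 rad to the right.
- pot_1: square white sample pot with a round grey screw lid, 34 x 34 mm and 46 mm tall (body 33 mm high, lid 33 mm diameter), 50 g, origin at its centre, z from foot to lid, x and y across its flats; stands on the table at the start. Three or four of the pots pot_1 to pot_4 are present.
- pot_2: square white sample pot with a round grey screw lid, 34 x 34 mm and 46 mm tall (body 33 mm high, lid 33 mm diameter), 50 g, origin at its centre, z from foot to lid, x and y across its flats; stands on the table at the start. Three or four of the pots pot_1 to pot_4 are present.
- pot_3: square white sample pot with a round grey screw lid, 34 x 34 mm and 46 mm tall (body 33 mm high, lid 33 mm diameter), 50 g, origin at its centre, z from foot to lid, x and y across its flats; stands on the table at the start. Three or four of the pots pot_1 to pot_4 are present.
- pot_4: square white sample pot with a round grey screw lid, 34 x 34 mm and 46 mm tall (body 33 mm high, lid 33 mm diameter), 50 g, origin at its centre, z from foot to lid, x and y across its flats; stands on the table at the start. Three or four of the pots pot_1 to pot_4 are present.
- jar_a: filled glass jar with a gold cap, 66 mm in diameter, 91 mm tall, origin under its centre; bystander
- jar_b: filled glass jar with a gold cap, 66 mm in diameter, 91 mm tall, origin under its centre; bystander
- counter: tally counter lying on the table, 76 x 50 x 22 mm, origin under its centre; bystander
There are look-alikes about, which are no part of the job. Leave any yellow look-alike of the pot_3 alone.

How it is judged:
By the outcome, as a careful person would: the job done as asked, in the order asked, and still so for the second after the job is handed in, with the robot touching nothing.
Of pot_1, pot_2, pot_3, pot_4 only 3 to 4 are there at a start; the rules pass over those that are not, and their reading is None.
At some moment in a run one of pot_1, pot_2, pot_3, pot_4 may be knocked a few centimetres aside while the robot is not near it.
It also fails if it takes over 192 s, if anything falls off the work surface, if the arm or the gripper's body presses on something with over 40 N, if the wrist force passes 120 N, or if a joint passes its speed limit or range.

## Robot

A 7-joint arm with a two-finger parallel gripper is mounted at the origin on a cart in front of the work surface, level with it; the furniture and walls round the work are solid. World frame = base frame: x ahead of the robot, y to its left, z up, the work surface at z = 0. Lengths are in mm, angles in rad, forces in N, time in s.
With the tool pointing down it reaches from about 350 to 775 mm from the base axis. Payload 3.1 kg.
Tool frame: the origin (TCP) lies between the finger pads; the fingertips stand 17 mm ahead of it and the grasp point (between the pads) lies 2 mm behind it; z points along the fingers, y is the line along which they close (so a half turn about z gives the same grasp; the last joint's range is limited). The gripper opens to 85 mm and grips with 20 to 120 N. Pads are 22 mm wide; open, the fingers measure 114 mm over their backs; the gripper's body (76 mm by 85 mm) begins 54 mm behind the grasp point. The pads swing forward as they close: fully open they stand 13 mm farther back than shut.
Start: joints at [-1.187, 0.311, 0.014, 1.512, -0.004, 1.319, -0.027], TCP at [227.153, 500.918, 248.304] pointing down, gripper open.
Joint ranges: [-2.7, 2.7], [-0.3, 1.91], [-1.27, 1.3], [0.12, 2.57], [-1.44, 4.58], [0.2, 2.03], [-3.05, 3.05]. Speed limits (rad/s): [2.79, 2.79, 3.14, 3.14, 3.14, 3.14, 3.14].

## Interface

Orientations are given as a rotation vector (axis times angle).
In Python, from cell import readout, imaging, robot gives the robot as it stands.
- The arm moves only by the tool step_arm, never from a script. Its argument "motion" is a list of rows, each a list of 7 numbers: the opening, from 0 (shut) to 1 (fully open), then the shift along the tool's x, y, z each as a share of 0.025 m, from -1 to 1, then the turn, a rotation vector about the tool's x, y, z each as a share of 0.12 rad, from -1 to 1. A call has 1 to 20 rows; each row shifts and turns the commanded pose from where the row before left it, along the tool's axes as they then stand; what a row does not reach is not made up. A row lasts 1/10 s, in which the tool goes at most 50 mm and 8.59 degrees, less where a joint would pass 70% of its speed; a pose out of reach is approached as far as the arm can. A call with a number of a shift or a turn outside -1 to 1 is refused whole. A call with a gripper value outside its range is refused whole. The fingers move at their own pace and stop on an object; "squeeze" is the grip in N (left out, the last holds). Time passes only in rows, so rows that do not move let the fingers close. It gives the time, the measured TCP pose, the force, the opening and the grip force at its end, in the units of the state.
- readout.get_obs(): the state, without advancing time (a new reading comes with each control period).
- imaging.capture(name): name is "scene" or "top" or "wrist"; returns a dict with "img" (480x640x3 uint8, blue, green, red), "depth" (480x640 float32, mm along the optical axis (not along the pixel's ray), 0 where there is no reading), "intrinsics" (3x3 intrinsics, pixels), "cam_to_world" (4x4, takes a point from camera to world coordinates); the wrist camera has in their place "hand_eye" (4x4, takes a point from camera to tool coordinates, whose origin is the TCP and whose axes are the flange's). Camera axes: x right, y down, z forward; pixel columns grow to the right and rows downward; lengths in mm; the calibration is good to about 2 mm. The wrist camera is an equidistant fisheye: a pixel r from the principal point sees the ray r / f radians off the axis. A picture is of the moment at which its call begins: read the wrist's pose just before it.
- robot.hand_in(): hands the job in; it is judged then, once.
The state is a dict: "t": time; "qpos": joint angles; "dq": joint speeds; "joint_torque": joint torques, N m; "tool_pos": TCP position; "tool_rot": TCP orientation; "force": force on the tool from outside, world axes, zero at the start; "wrist_torque": the same for the moment, N m; "opening": opening from 0.0 (shut) to 1.0 (fully open); "grasp_force": force on a finger pad.
Only numpy, scipy, OpenCV 4.12 (cv2) and the standard library are available. Lean on these libraries where they do the work, as an engineer would, in place of code of your own. Each camera call takes 0.05 s, during which the arm holds its last target. There are 200 camera calls.

## Working session

There is one attempt and no reset: what is moved stays moved. The work goes in short steps, Python scripts to look and compute and a tool call to move; the robot and the scene stay as the last step left them, time stands still between calls to the robot, and variables do not carry over. Pictures are saved under pics/ and viewed, at most 14 in all, crops included, and the job is handed in when it is done.

Besides the shell and the picture viewer there is one more tool, called as name(argument=value, ...), one argument or row to a line, values as JSON. step_arm: Moves the arm, as the interface text tells. Shift numbers are shares of 0.025 m and turn numbers shares of 0.12 rad, none past 1 either way. Its arguments: {"type":"object","properties":{"motion":{"type":"array","items":{"type":"array","items":{"type":"number","minimum":-1,"maximum":1}}},"squeeze":{"type":"number"}},"required":["motion"]}

```bash
ls; mkdir -p pics; python3 - <<'E'
from cell import readout, imaging
import cv2, numpy as np
o=readout.get_obs();print(o)
for n in ("scene","top"):
    c=imaging.capture(n);cv2.imwrite(f"pics/{n}0.png",c["img"]);np.savez(f"{n}0.npz",**c);print(n,c["intrinsics"],c["cam_to_world"])
E
```

```text
pics
{'t': 0.0, 'qpos': array([-1.1867254 ,  0.31171182,  0.01398745,  1.51302905, -0.00439543,
        1.31917305, -0.02721814]), 'dq': array([ 9.66419339e-06,  3.84663485e-05, -1.87925526e-03, -1.89227552e-03,
       -1.04682891e-03,  1.13261366e-03, -3.63543432e-04]), 'joint_torque': array([-6.89344142e-05, -3.79915345e+01,  1.46007305e-01, -2.30593979e+01,
        1.22281333e-02,  1.36401950e-02,  2.91499305e-06]), 'tool_pos': array([226.87318731, 500.29412758, 247.23990285]), 'tool_rot': array([-0.66357811, -3.07031222,  0.00354559]), 'force': array([-0.26853431,  0.01369934, -0.27098173]), 'wrist_torque': array([-0.00427324, -0.02164097, -0.03194581]), 'grasp_force': 0.0, 'opening': 0.9965589053224366}
scene [[474.6284355    0.         320.35846014]
 [  0.         474.6284355  234.86228181]
 [  0.           0.           1.        ]] [[ 4.91473452e-01 -5.49020915e-01  6.76039851e-01 -1.52061755e+02]
 [-8.70816236e-01 -3.20080157e-01  3.73132383e-01 -4.35400429e+02]
 [ 1.15294592e-02 -7.72091139e-01 -6.35407227e-01  6.82756933e+02]
 [ 0.00000000e+00  0.00000000e+00  0.00000000e+00  1.00000000e+00]]
top [[591.9624103    0.         318.35755058]
 [  0.         591.9624103  245.35398641]
 [  0.           0.           1.        ]] [[-5.21171005e-02 -9.72847685e-01  2.25502083e-01  1.38342985e+02]
 [-9.98633278e-01  4.98837271e-02 -1.55945452e-02 -8.15038048e+01]
 [ 3.92223278e-03 -2.26006627e-01 -9.74117868e-01  1.45565694e+03]
 [ 0.00000000e+00  0.00000000e+00  0.00000000e+00  1.00000000e+00]]
```

View pics/scene0.png

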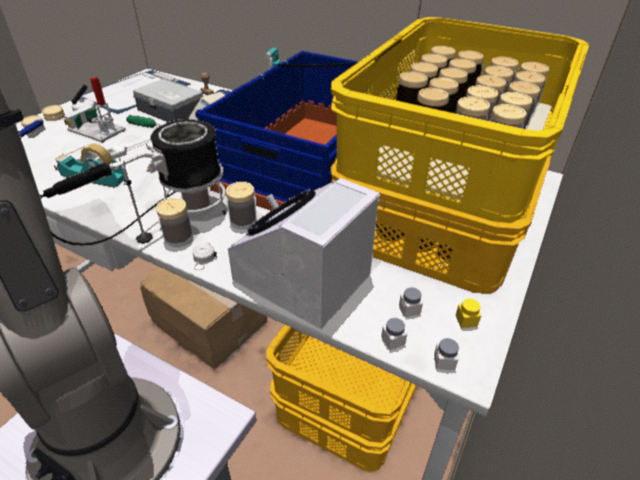

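View pics/top0.png

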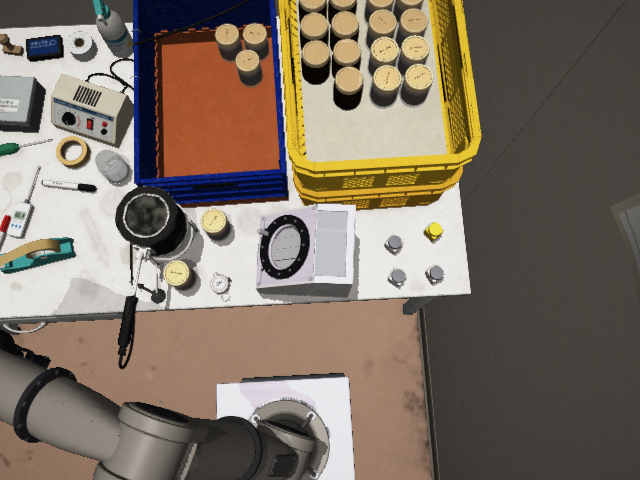

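The scene view shows three grey-lidded pots at (411,300), (395,331), (447,352) and a yellow look-alike at (469,312). The top view shows the pots at (395,243), (398,277), (435,274), and the incubator with its port facing +y at (285,245). Next I measure them.

```bash
cat > h.py <<'E'
import numpy as np, cv2
from scipy.spatial.transform import Rotation as R
def ray(c,u,v,z):
    K,T=c["intrinsics"],c["cam_to_world"]
    d=T[:3,:3]@np.array([(u-K[0,2])/K[0,0],(v-K[1,2])/K[1,1],1]); o=T[:3,3]
    return o+d*(z-o[2])/d[2]
def cloud(c):
    K,T=c["intrinsics"],c["cam_to_world"]; v,u=np.mgrid[:480,:640]; Z=c["depth"]
    P=np.stack([(u-K[0,2])/K[0,0]*Z,(v-K[1,2])/K[1,1]*Z,Z],-1)
    return P@T[:3,:3].T+T[:3,3]
E
cat > m.py <<'E'
from h import *
for n in ("top","scene"):
    c=dict(np.load(n+"0.npz")); P=cloud(c); img=c["img"]
    # lids: height 40-52 in pot area
    m=((P[...,2]>40)&(P[...,2]<52)&(P[...,1]<-180)&(P[...,1]>-420)&(P[...,0]>350)&(P[...,0]<620)&(c["depth"]>0)).astype(np.uint8)
    N,L,S,C=cv2.connectedComponentsWithStats(m)
    for i in range(1,N):
        if S[i,4]>20:
            p=P[L==i]; print(n,"lid",C[i].round(1),S[i,4],ray(c,*C[i],46)[:2].round(1),np.median(p[:,2]).round(1),img[L==i].mean(0).round())
    q=P[(c["depth"]>0)&(P[...,2]>190)&(P[...,2]<212)&(abs(P[...,1]+80)<110)&(P[...,0]>380)&(P[...,0]<640)]
    if len(q): print(n,"topface",len(q),q.min(0).round(),q.max(0).round(),np.round(cv2.minAreaRect(q[:,:2].astype(np.float32))[0],1),cv2.minAreaRect(q[:,:2].astype(np.float32))[1:])
c=dict(np.load("top0.npz"));P=cloud(c)
print("shadow z samples",P[245,330:350:5].round(),P[245,285].round(),P[285,262].round(),P[270,300].round(),P[215,300].round())
E
python3 m.py
python3 - <<'E'
import cv2
a=cv2.imread("pics/top0.png")[195:305,245:455]
b=cv2.imread("pics/scene0.png")[180:320,220:400]
a=cv2.resize(a,(800,419),interpolation=cv2.INTER_CUBIC);cv2.imwrite("pics/topc.png",a)
E
```

```text
top lid [371.5 205.1] 25 [ 560.4 -241.2] 45.7 [17. 68. 95.]
top lid [435.1 229.1] 126 [ 491.  -393.3] 45.0 [ 71. 215. 225.]
top lid [394.9 241.5] 129 [ 464.7 -291.8] 45.1 [143. 138. 138.]
top lid [436.5 272.4] 139 [ 383.  -386.2] 45.0 [140. 136. 135.]
top lid [398.  275.2] 133 [ 380.9 -292.6] 45.5 [145. 141. 141.]
top topface 3549 [ 380. -190.  190.] [640.  28. 212.] [510.  -80.7] ((218.44032287597656, 259.83355712890625), 89.98221588134766)
scene lid [383.  245.2] 26 [ 561.3 -189.5] 46.8 [ 21. 116. 160.]
scene lid [391.8 248.4] 22 [ 561.2 -209.2] 45.3 [ 20. 117. 163.]
scene lid [408.7 254.5] 107 [ 560.9 -246.1] 46.3 [ 16.  95. 132.]
scene lid [364.8 264.8] 51 [ 488.7 -182.4] 46.3 [89. 89. 91.]
scene lid [427.  260.1] 27 [ 563.5 -283.9] 46.4 [ 19. 117. 162.]
scene lid [436.  263.2] 22 [ 563.8 -302.2] 45.6 [ 31. 117. 159.]
scene lid [470.7 274.6] 255 [ 566.5 -370.9] 46.3 [ 14.  83. 117.]
scene lid [412.3 293.9] 219 [ 461.7 -291.6] 46.2 [139. 131. 131.]
scene lid [470.8 305.1] 233 [ 488.5 -393. ] 46.5 [ 63. 210. 227.]
scene lid [395.2 325. ] 256 [ 377.9 -292.5] 46.5 [143. 135. 135.]
scene lid [448.5 346.2] 289 [ 380.2 -386.1] 46.7 [141. 133. 133.]
scene topface 3746 [ 380. -190.  190.] [640.  29. 212.] [509.7 -80.7] ((260.0351867675781, 218.9280548095703), 0.21976953744888306)
shadow z samples [[ 430. -127.  196.]
 [ 138.  -82. 1456.]
 [ 428. -149.  198.]
 [ 427. -160.  201.]] [451. -26. 127.] [365.  32.  96.] [381. -59. 174.] [508. -64. 172.]
```

View pics/topc.png

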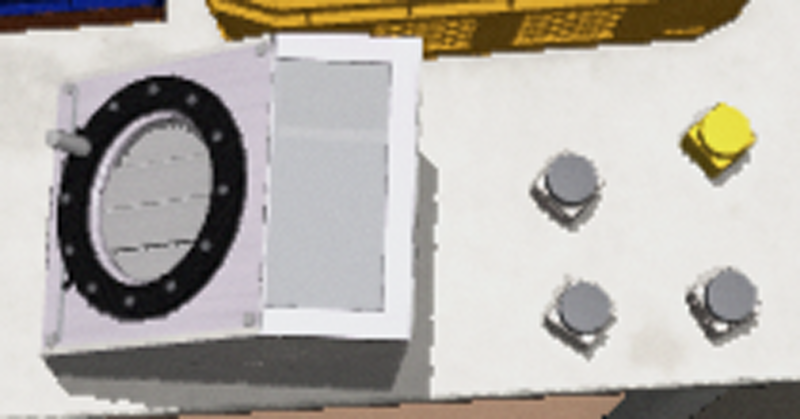

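The crop shows the handle at (70,140), which is the locked side, with the leaves closed. The pots are turned about 45°. Next I fit the wall plane, the ring centre and the pot yaws.

```bash
cat > inc.py <<'E'
from h import *
for n in ("top","scene"):
    c=dict(np.load(n+"0.npz")); P=cloud(c); g=c["img"].max(-1)
    box=(c["depth"]>0)&(abs(P[...,1]+30)<110)&(P[...,0]>340)&(P[...,0]<560)&(P[...,2]>80)&(P[...,2]<193)
    # white plate pts
    q=P[box&(g>120)]
    best=None; rng=np.random.default_rng(0)
    for _ in range(500):
        a=q[rng.choice(len(q),3,False)]; nn=np.cross(a[1]-a[0],a[2]-a[0]); l=np.linalg.norm(nn)
        if l<1000: continue
        nn/=l; nn*=np.sign(nn[2]) or 1
        if abs(np.degrees(np.arccos(nn[2]))-40)>6: continue
        k=abs((q-a[0])@nn)<3
        if best is None or k.sum()>best.sum(): best=k
    w=q[best]; ctr=w.mean(0); nn=np.linalg.svd(w-ctr)[2][2]; nn*=np.sign(nn[2])
    print(n,"plane n",nn.round(3),"tilt",np.degrees(np.arccos(nn[2])).round(2),"yaw",np.degrees(np.arctan2(nn[1],nn[0])).round(2),len(w),"ctr",ctr.round(1))
    yaw=np.arctan2(nn[1],nn[0]); s,cc=np.sin(np.radians(40)),np.cos(np.radians(40))
    N=np.array([s*np.cos(yaw),s*np.sin(yaw),cc])
    d0=np.median(w@N)
    # black ring face: plane 10.5 above wall; cast pixel rays on that plane
    K,T=c["intrinsics"],c["cam_to_world"]
    def cast(uv,d):
        r=np.c_[(uv[:,0]-K[0,2])/K[0,0],(uv[:,1]-K[1,2])/K[1,1],np.ones(len(uv))]@T[:3,:3].T; o=T[:3,3]
        return o+r*((d-o@N)/(r@N))[:,None]
    if n=="top": reg=(slice(205,290),slice(255,315))
    else: reg=(slice(180,245),slice(240,325))
    m=np.zeros((480,640),np.uint8); m[reg]=(c["img"][reg].max(-1)<75)
    cs,_=cv2.findContours(m,cv2.RETR_EXTERNAL,cv2.CHAIN_APPROX_NONE); k=max(cs,key=cv2.contourArea).reshape(-1,2)
    Q=cast(k.astype(float),d0+10.5)
    U=np.array([-cc*np.cos(yaw),-cc*np.sin(yaw),s]); L=np.cross(N,U)
    xy=np.c_[Q@U,Q@L]
    # robust circle r=74
    from scipy.optimize import least_squares
    f=least_squares(lambda p:np.hypot(*(xy-p[:2]).T)-p[2],[*xy.mean(0),74],loss="soft_l1")
    C=U*f.x[0]+L*f.x[1]+N*d0
    print(" port_centre(outer face)",C.round(1),"r",f.x[2].round(1),"U",U.round(3),"L",L.round(3))
    a=-0.6; 
    h=C+N*28.5+64*(-U*np.cos(.6)+L*np.sin(.6)); print(" handle locked exp",h.round(1))
E
python3 inc.py
python3 - <<'E'
import sys; sys.path.insert(0,'.')
from h import *
for n,c0 in (("top",[(394.9,241.5),(398,275.2),(436.5,272.4)]),("scene",[(412.3,293.9),(395.2,325),(448.5,346.2)])):
    c=dict(np.load(f"{n}0.npz"));P=cloud(c)
    for u,v in c0:
        b=ray(c,u,v,46)
        k=(c["depth"]>0)&(np.hypot(P[...,0]-b[0],P[...,1]-b[1])<32)&(P[...,2]>8)&(P[...,2]<60)
        uv=np.argwhere(k)[:,::-1]; pts=P[k][:,:2].astype(np.float32); r=cv2.minAreaRect(pts); print(n,b[:2].round(),np.round(r[0],1),np.round(r[1],1),round(r[2],1))
E
```

```text
top plane n [0.063 0.64  0.765] tilt 40.06 yaw 84.34 1521 ctr [438.1 -29.  142.7]
 port_centre(outer face) [441.7 -30.  143.2] r 74.0 U [-0.076 -0.762  0.643] L [ 0.995 -0.099  0.   ]
 handle locked exp [483.5  24.9 131.1]
scene plane n [0.064 0.64  0.765] tilt 40.06 yaw 84.29 465 ctr [415.1 -34.5 152. ]
 port_centre(outer face) [-18821.8  14576.6 -10441.3] r 26417.6 U [-0.076 -0.762  0.643] L [ 0.995 -0.099 -0.   ]
 handle locked exp [-18780.   14631.5 -10453.4]
top [ 465. -292.] [ 468.1 -288.1] [44.  35.7] 46.0
top [ 381. -293.] [ 380.3 -292.5] [34.5 35.2] 52.0
top [ 383. -386.] [ 382.8 -386.1] [33.9 35.7] 23.8
scene [ 462. -292.] [ 463.  -290.9] [35.3 35.6] 46.1
scene [ 378. -293.] [ 378.8 -292.5] [35.3 34.3] 52.4
scene [ 380. -386.] [ 380.8 -385.6] [35.1 34.2] 27.4
```

```bash
cat >> h.py <<'E'
a=np.radians(84.3); s,cc=np.sin(np.radians(40)),np.cos(np.radians(40))
N=np.array([s*np.cos(a),s*np.sin(a),cc]); U=np.array([-cc*np.cos(a),-cc*np.sin(a),s]); L=np.cross(N,U)
C=np.array([441.,-30.,143.])
RW=np.c_[-U,L,-N]      # tool orientation square to the wall
def down(yaw):         # tool down, tool y at yaw in world
    y=np.array([np.cos(yaw),np.sin(yaw),0]); z=np.array([0,0,-1.]); return np.c_[np.cross(y,z),y,z]
def go(p,Rt):
    from cell import readout
    o=readout.get_obs(); Rc=R.from_rotvec(o["tool_rot"]).as_matrix()
    rv=R.from_matrix(Rc.T@Rt).as_rotvec()/.12; d=np.asarray(p)-o["tool_pos"]
    print("t",round(o["t"],1),"pos",o["tool_pos"].round(1),"turn",rv.round(2),"| shift after turn",(Rt.T@d/25).round(2),"| before turn",(Rc.T@d/25).round(2),"world",d.round(1),"q",o["qpos"].round(2))
E
python3 - <<'E'
from h import *
P=np.vstack([cloud(c)[c["depth"]>0] for c in (dict(np.load("top0.npz")),dict(np.load("scene0.npz")))])
P=P[(P[:,2]<1000)]
print("cols y:",list(range(560,-440,-50)))
for x in range(650,300,-50):
    print(x,[int(P[(abs(P[:,0]-x)<25)&(abs(P[:,1]-y)<25),2].max(initial=0)) for y in range(560,-440,-50)])
h=C+N*28.5+64*(-U*np.cos(.6)+L*np.sin(.6)); print(h)
go(h+N*120,RW)
E
```

```text
cols y: [560, 510, 460, 410, 360, 310, 260, 210, 160, 110, 60, 10, -40, -90, -140, -190, -240, -290, -340, -390]
650 [25, 23, 24, 90, 52, 218, 190, 0, 0, 0, 0, 0, 361, 353, 208, 208, 210, 208, 208, 352]
600 [8, 8, 7, 5, 0, 217, 221, 220, 218, 218, 218, 218, 360, 359, 207, 206, 205, 205, 206, 358]
550 [7, 7, 6, 5, 201, 205, 207, 206, 93, 94, 7, 124, 356, 360, 360, 361, 360, 360, 360, 360]
500 [108, 105, 8, 6, 203, 205, 204, 204, 93, 95, 139, 144, 185, 205, 207, 207, 8, 49, 9, 53]
450 [105, 83, 7, 8, 100, 206, 204, 202, 7, 8, 105, 124, 192, 207, 205, 210, 7, 55, 8, 46]
400 [7, 7, 6, 7, 8, 204, 190, 96, 28, 27, 96, 151, 193, 205, 207, 206, 9, 52, 29, 52]
350 [6, 7, 8, 7, 14, 213, 85, 91, 26, 24, 98, 152, 182, 207, 207, 207, 6, 53, 9, 50]
[482.79675842  24.9032694  130.87927417]
t 0.1 pos [226.9 500.3 247.3] turn [ 3.6  -5.02  9.93] | shift after turn [-10.72  12.07  10.28] | before turn [-16.19 -10.17   1.  ] world [ 263.5 -398.7  -24.5] q [-1.19  0.31  0.01  1.51 -0.    1.32 -0.03]
```

step_arm(
  motion=[
    [1,0,0,-1,0,0,0],
    [1,0,0,-1,0,0,0],
    [1,0,0,-1,0,0,0],
    [1,-0.95,-0.6,0,0,0,0],
    [1,-0.95,-0.6,0,0,0,0],
    [1,-0.95,-0.6,0,0,0,0],
    [1,-0.95,-0.6,0,0,0,0],
    [1,-0.95,-0.6,0,0,0,0],
    [1,-0.95,-0.6,0,0,0,0],
    [1,-0.95,-0.6,0,0,0,0],
    [1,-0.95,-0.6,0,0,0,0],
    [1,-0.95,-0.6,0,0,0,0],
    [1,-0.95,-0.6,0,0,0,0],
    [1,-0.95,-0.6,0,0,0,0],
    [1,-0.95,-0.6,0,0,0,0],
    [1,-0.95,-0.6,0,0,0,0],
    [1,-0.95,-0.6,0,0,0,0],
    [1,-0.95,-0.6,0,0,0,0],
    [1,-0.95,-0.6,0,0,0,0],
    [1,-0.95,-0.6,0,0,0,0],
  ],
)

```text
t: 2.1
tool_pos: [489.7, 100.9, 322.8]
tool_rot: [-0.663, -3.07, 0.001]
force: [0.4, -0.2, -0.1]
opening: 0.999
grasp_force: 0.0
```

step_arm(
  motion=[
    [1,0,0,0,0.36,-0.5,0.99],
    [1,0,0,0,0.36,-0.5,0.99],
    [1,0,0,0,0.36,-0.5,0.99],
    [1,0,0,0,0.36,-0.5,0.99],
    [1,0,0,0,0.36,-0.5,0.99],
    [1,0,0,0,0.36,-0.5,0.99],
    [1,0,0,0,0.36,-0.5,0.99],
    [1,0,0,0,0.36,-0.5,0.99],
    [1,0,0,0,0.36,-0.5,0.99],
    [1,0,0,0,0.36,-0.5,0.99],
    [1,0,0,0,0,0,0],
  ],
)

```text
t: 3.2
tool_pos: [489.5, 103.9, 320.6]
tool_rot: [1.912, 1.745, -0.702]
force: [-0.1, 0.1, -0.8]
opening: 0.998
grasp_force: 0.0
```

```bash
python3 - <<'E'
from h import *
h=C+N*28.5+64*(-U*np.cos(.6)+L*np.sin(.6))
go(h+N*100,RW)
from cell import imaging
c=imaging.capture("wrist");cv2.imwrite("pics/w1.png",c["img"]);print(c["intrinsics"],c["hand_eye"].round(3))
E
```

```text
t 3.2 pos [489.5 103.9 320.6] turn [-0.01 -0.    0.07] | shift after turn [2.45 0.05 3.85] | before turn [2.45 0.07 3.85] world [  -0.3  -15.  -113.1] q [-0.93  0.46  0.5   1.37  0.38  1.73 -0.53]
[[371.64829954   0.         313.18135577]
 [  0.         371.64829954 237.50578692]
 [  0.           0.           1.        ]] [[-1.00000e-03 -9.52000e-01 -3.05000e-01  7.80690e+01]
 [ 1.00000e+00 -1.00000e-03 -1.00000e-03  2.19000e-01]
 [ 1.00000e-03 -3.05000e-01  9.52000e-01 -1.25752e+02]
 [ 0.00000e+00  0.00000e+00  0.00000e+00  1.00000e+00]]
```

View pics/w1.png

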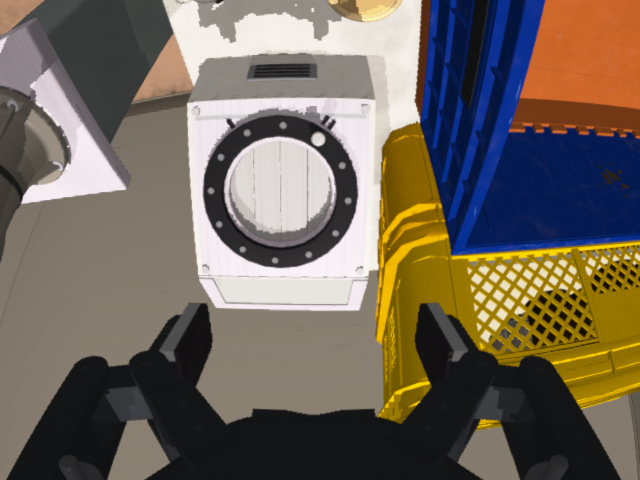

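The wrist view looks square onto the port, with the pin tip at about (318,138), the double mark at (328,120), the single mark at (230,123), and the leaves closed. I'll refine the centre and handle from it.

```bash
cat >> h.py <<'E'
def wrist():
    from cell import readout, imaging
    o=readout.get_obs(); c=imaging.capture("wrist"); 
    c["p"]=o["tool_pos"]; c["R"]=R.from_rotvec(o["tool_rot"]).as_matrix(); return c
def wrays(c,uv):
    K=c["intrinsics"]; d=(np.asarray(uv,float)-[K[0,2],K[1,2]]); r=np.hypot(*d.T)+1e-9; th=r/K[0,0]
    v=np.c_[d/r[:,None]*np.sin(th)[:,None],np.cos(th)]; H=c["hand_eye"]
    return c["R"]@H[:3,3]+c["p"], v@H[:3,:3].T@c["R"].T
def wcast(c,uv,n,d):
    o,v=wrays(c,uv); return o+v*((d-o@n)/(v@n))[:,None]
E
cat > ring.py <<'E'
from h import *
from scipy.optimize import least_squares
c=wrist(); g=c["img"].max(-1)
m=np.zeros((480,640),np.uint8); m[90:290,185:380]=g[90:290,185:380]<70
N_,Lb,S,_=cv2.connectedComponentsWithStats(m); i=1+np.argmax(S[1:,4]); m=(Lb==i).astype(np.uint8)
cs,_=cv2.findContours(m,cv2.RETR_CCOMP,cv2.CHAIN_APPROX_NONE)
d0=C@N
for k in sorted(cs,key=lambda k:-cv2.contourArea(k))[:2]:
    Q=wcast(c,k.reshape(-1,2),N,d0+10.5); xy=np.c_[Q@U,Q@L]
    f=least_squares(lambda p:np.hypot(*(xy-p[:2]).T)-p[2],[*xy.mean(0),70],loss="soft_l1")
    print("centre",(U*f.x[0]+L*f.x[1]+N*d0).round(1),"r",f.x[2].round(2))
# pin tip, bright blob inside ring near expected
b=np.zeros((480,640),np.uint8); b[128:149,306:332]=g[128:149,306:332]>120
n,Lb,S,ce=cv2.connectedComponentsWithStats(b); print(S[:,4],ce.round(1))
i=1+np.argmax(S[1:,4]); t=wcast(c,[ce[i]],N,d0+38.5)[0]; w=t-C; print("tip",t.round(1),"u,l",(w@U).round(1),(w@L).round(1),"r",np.hypot(w@U,w@L).round(1),"ang",np.arctan2(w@L,-w@U).round(3))
D=c["depth"]; print("depth shape ok", (D>0).mean())
E
python3 ring.py
```

```text
centre [443.3 -27.3 140.6] r 72.44
centre [443.8 -26.7 140. ] r 53.87
[306997      9    155     39] [[319.5 239.6]
 [330.4 130. ]
 [317.5 137.4]
 [309.2 146.1]]
tip [485.4  33.5 136.5] u,l -56.0 37.9 r 67.6 ang 0.595
depth shape ok 0.995908203125
```

```bash
sed -i 's/^C=.*/C=np.array([442.8,-28.,141.3])/' h.py; cat >> h.py <<'E'
def hp(q,z): return C+N*z+64*(-U*np.cos(.6-q)+L*np.sin(.6-q))
E
python3 -c "
from h import *
go(hp(0,92.5),RW); go(hp(0,32.5),RW)"
```

```text
t 3.3 pos [489.5 102.  322.7] turn [-0.   -0.03  0.06] | shift after turn [2.67 0.1  5.3 ] | before turn [2.65 0.12 5.31] world [  -0.8  -34.1 -144.5] q [-0.92  0.46  0.5   1.37  0.38  1.73 -0.53]
t 3.3 pos [489.5 102.  322.7] turn [-0.   -0.03  0.06] | shift after turn [2.67 0.1  7.7 ] | before turn [2.65 0.12 7.71] world [  -4.6  -72.5 -190.5] q [-0.92  0.46  0.5   1.37  0.38  1.73 -0.53]
```

step_arm(
  motion=[
    [0.5,0.44,0.02,0.88,0,0,0.03],
    [0.5,0.44,0.02,0.88,0,0,0.03],
    [0.5,0.44,0.02,0.88,0,0,0],
    [0.5,0.44,0.02,0.88,0,0,0],
    [0.5,0.44,0.02,0.88,0,0,0],
    [0.5,0.44,0.02,0.88,0,0,0],
    [0.5,0,0,0,0,0,0],
    [0.5,0,0,0,0,0,0],
    [0.5,0,0,0,0,0,0],
  ],
)

```text
t: 4.2
tool_pos: [490.2, 68.4, 181.3]
tool_rot: [1.923, 1.734, -0.689]
force: [0.5, -0.6, 0.3]
opening: 0.501
grasp_force: 0.0
```

```bash
python3 - <<'E'
from h import *
go(hp(0,32.5),RW)
c=wrist(); cv2.imwrite("pics/w2.png",c["img"]); np.savez("w2.npz",**c)
E
```

```text
t 4.2 pos [490.2  68.4 181.3] turn [ 0.02 -0.05 -0.04] | shift after turn [ 0.06 -0.06  2.51] | before turn [ 0.04 -0.07  2.51] world [ -5.4 -39.  -49.1] q [-0.88  0.54  0.49  1.62  0.35  1.41 -0.64]
```

View pics/w2.png

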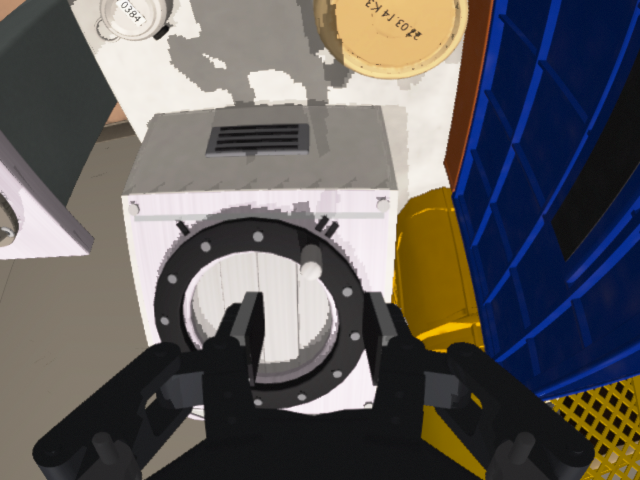

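The pin tip is at (311,270), centred between the fingers, whose midline is at about column 310. I'll take the measurement again here.

```bash
python3 - <<'E'
from h import *
from scipy.optimize import least_squares
c=dict(np.load("w2.npz")); g=c["img"].max(-1); d0=C@N
t=wcast(c,[[311,270]],N,d0+38.5)[0]; w=t-C; print("tip u,l",(w@U).round(1),(w@L).round(1),"exp",-64*np.cos(.6),64*np.sin(.6))
# outer contour of ring upper part only (rows<290), wall/collar edge on ring face
pts=[]
for ang in np.radians(np.r_[150:262:2,]):
    pass
m=(g<70).astype(np.uint8); m[:215]=0; m[292:]=0; m[:,:150]=0; m[:,372:]=0
cs,_=cv2.findContours(m,cv2.RETR_EXTERNAL,cv2.CHAIN_APPROX_NONE); k=max(cs,key=cv2.contourArea).reshape(-1,2)
k=k[(k[:,1]<289)]
Q=wcast(c,k,N,d0+10.5); xy=np.c_[(Q-C)@U,(Q-C)@L]; r=np.hypot(*xy.T); xo=xy[r>66]; xi=xy[r<60]
for x,rr in((xo,74),(xi,54)):
    f=least_squares(lambda p:np.hypot(*(x-p[:2]).T)-rr,[0,0],loss="soft_l1"); print(len(x),rr,f.x.round(2))
E
```

```text
tip u,l -53.2 36.6 exp -52.82147935421941 36.137118297282264
267 74 [-0.64  0.88]
147 54 [-1.4   0.84]
```

step_arm(
  motion=[
    [0.5,0,0,0.6,0,0,0],
    [0.5,0,0,0.6,0,0,0],
    [0.5,0,0,0.6,0,0,0],
    [0.5,0,0,0.6,0,0,0],
    [0.5,0,0,0,0,0,0],
    [0,0,0,0,0,0,0],
    [0,0,0,0,0,0,0],
    [0,0,0,0,0,0,0],
    [0,0,0,0,0,0,0],
    [0,0,0,0,0,0,0],
  ],
  squeeze=20,
)

```text
t: 5.25
tool_pos: [485.5, 31.0, 134.3]
tool_rot: [1.922, 1.735, -0.692]
force: [-3.4, 2.8, 5.0]
opening: 0.13
grasp_force: 20.6
```

step_arm(
  motion=[
    [0,0.158,-0.263,0,0,0,0],
    [0,0.125,-0.28,0,0,0,0],
    [0,0.091,-0.293,0,0,0,0],
    [0,0.055,-0.302,0,0,0,0],
    [0,0.018,-0.306,0,0,0,0],
    [0,-0.018,-0.306,0,0,0,0],
    [0,-0.055,-0.302,0,0,0,0],
    [0,-0.091,-0.293,0,0,0,0],
    [0,-0.125,-0.28,0,0,0,0],
    [0,-0.158,-0.263,0,0,0,0],
    [0,-0.06,-0.08,0,0,0,0],
    [0,0,0,0,0,0,0],
    [0,0,0,0,0,0,0],
  ],
)

```text
t: 6.55
tool_pos: [413.6, 39.9, 132.8]
tool_rot: [1.922, 1.741, -0.681]
force: [5.5, 2.6, -4.9]
opening: 0.13
grasp_force: 20.1
```

```bash
python3 -c "
from h import *
go(hp(1.2,32.5),RW); go(hp(1.2,152.5),RW)
c=wrist(); cv2.imwrite('pics/w3.png',c['img'])"
```

```text
t 6.5 pos [413.6  39.9 132.8] turn [ 0.06 -0.1  -0.01] | shift after turn [-0.09 -0.01  0.1 ] | before turn [-0.09 -0.02  0.1 ] world [-0.7 -3.3 -0.6] q [-0.95  0.45  0.49  1.9   0.38  1.25 -0.76]
t 6.5 pos [413.6  39.9 132.8] turn [ 0.06 -0.1  -0.01] | shift after turn [-0.09 -0.01 -4.7 ] | before turn [-0.03  0.02 -4.7 ] world [ 7.  73.5 91.4] q [-0.95  0.45  0.49  1.9   0.38  1.25 -0.76]
```

View pics/w3.png

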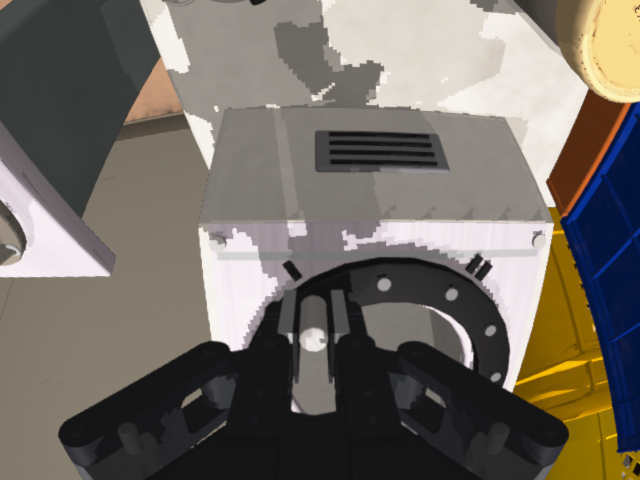

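The grip is at the open stop and the shutter looks drawn aside. I'll release and back out.

step_arm(
  motion=[
    [0.4,0,0,0,0,0,0],
    [0.4,0,0,0,0,0,0],
    [0.4,0,0,-0.5,0,0,0],
    [0.4,0,0,-1,0,0,0],
    [0.4,0,0,-1,0,0,0],
    [0.4,0,0,-1,0,0,0],
    [0.4,0,0,-1,0,0,0],
    [0.4,0,0,-1,0,0,0],
    [0.4,0,0,-1,0,0,0],
    [0.4,0,0,-1,0,0,0],
    [0.4,0,0,0,0,0,0],
    [0.4,0,0,0,0,0,0],
  ],
)

```text
t: 7.8
tool_pos: [422.9, 155.0, 277.9]
tool_rot: [1.922, 1.733, -0.696]
force: [0.1, 0.6, -0.1]
opening: 0.402
grasp_force: 0.0
```

```bash
python3 - <<'E'
from h import *
c=wrist(); cv2.imwrite('pics/w4.png',c['img']); np.savez("w4.npz",**c)
go([430,-270,300],down(np.radians(-42)))
E
```

```text
t 7.8 pos [422.7 154.4 277.6] turn [1.83 5.61 5.03] | shift after turn [-12.42  11.58  -0.9 ] | before turn [-13.51   2.05  10.12] world [   7.3 -424.4   22.4] q [-1.06  0.43  0.46  1.51  0.33  1.7  -0.73]
```

View pics/w4.png

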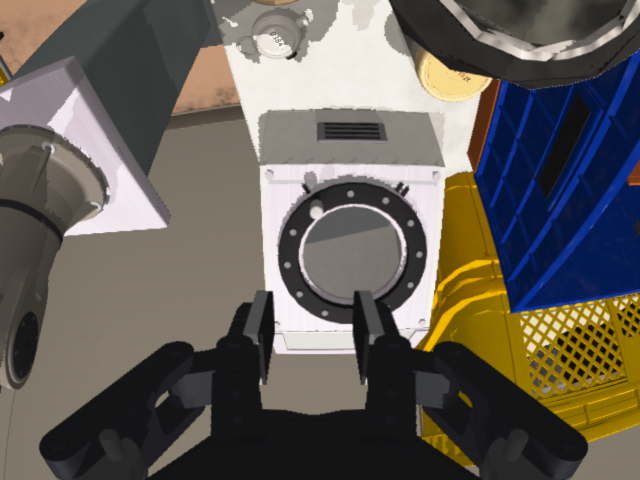

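The port is open, the pin is at (316,208) by the single mark, and the grey slide is visible. Now to the pots.

step_arm(
  motion=[
    [1,0,0,0,0.305,0.935,0.84],
    [1,0,0,0,0.305,0.935,0.84],
    [1,0,0,0,0.305,0.935,0.84],
    [1,0,0,0,0.305,0.935,0.84],
    [1,0,0,0,0.305,0.935,0.84],
    [1,0,0,0,0.305,0.935,0.84],
  ],
)

```text
t: 8.45
tool_pos: [423.0, 153.9, 277.4]
tool_rot: [2.851, 1.291, -0.021]
force: [-1.0, -0.3, -0.8]
opening: 1.003
grasp_force: 0.0
```

step_arm(
  motion=[
    [1,-0.89,0.83,-0.07,0,0,0],
    [1,-0.89,0.83,-0.07,0,0,0],
    [1,-0.89,0.83,-0.07,0,0,0],
    [1,-0.89,0.83,-0.07,0,0,0],
    [1,-0.89,0.83,-0.07,0,0,0],
    [1,-0.89,0.83,-0.07,0,0,0],
    [1,-0.89,0.83,-0.07,0,0,0],
    [1,-0.89,0.83,-0.07,0,0,0],
    [1,-0.89,0.83,-0.07,0,0,0],
    [1,-0.89,0.83,-0.07,0,0,0],
    [1,-0.89,0.83,-0.07,0,0,0],
    [1,-0.89,0.83,-0.07,0,0,0],
    [1,-0.89,0.83,-0.07,0,0,0],
    [1,-0.89,0.83,-0.07,0,0,0],
    [1,0,0,0,0,0,0],
    [1,0,0,0,0,0,0],
    [1,0,0,0,0,0,0],
  ],
)

```text
t: 10.15
tool_pos: [439.3, -268.1, 310.1]
tool_rot: [2.845, 1.302, -0.023]
force: [-0.1, 0.4, -0.0]
opening: 0.997
grasp_force: 0.0
```

```bash
cat >> h.py <<'E'
def pots(c):
    """grey lids and bodies from the fisheye: lid centres at z=46, flats' yaw from the square body's footprint"""
    D=c["depth"]; v,u=np.mgrid[:480,:640]; uv=np.c_[u.ravel(),v.ravel()]
    Q=wcast(c,uv,np.array([0,0,1.]),46.).reshape(480,640,3)
    hsv=cv2.cvtColor(c["img"],cv2.COLOR_BGR2HSV)
    m=((hsv[...,1]<40)&(abs(hsv[...,2].astype(int)-135)<30)&(Q[...,1]<-200)&(Q[...,1]>-450)&(Q[...,0]>340)&(Q[...,0]<540)).astype(np.uint8)
    m=cv2.morphologyEx(m,cv2.MORPH_OPEN,np.ones((3,3)))
    n,Lb,S,ce=cv2.connectedComponentsWithStats(m); out=[]
    for i in range(1,n):
        (x,y),r=cv2.minEnclosingCircle(Q[Lb==i][:,:2].astype(np.float32))
        if 12<r<22: out.append((x,y)); print("lid px",ce[i].round(),"xy",round(x,1),round(y,1),"r",round(r,1),S[i,4])
    return out
E
python3 - <<'E'
from h import *
go([430,-270,300],down(np.radians(-42)))
c=wrist(); cv2.imwrite('pics/w5.png',c['img']); np.savez("w5.npz",**c); pots(c)
E
```

```text
t 10.2 pos [ 439.3 -268.1  310.1] turn [0.04 0.15 0.17] | shift after turn [-0.3  -0.23  0.41] | before turn [-0.29 -0.23  0.41] world [ -9.3  -1.9 -10.1] q [-0.23  0.29  0.95  1.52 -0.22  1.45  0.01]
lid px [282. 136.] xy 453.9 -202.9 r 16.4 137
lid px [345. 191.] xy 466.0 -291.8 r 16.8 679
lid px [342. 296.] xy 384.5 -384.9 r 16.5 491
```

View pics/w5.png

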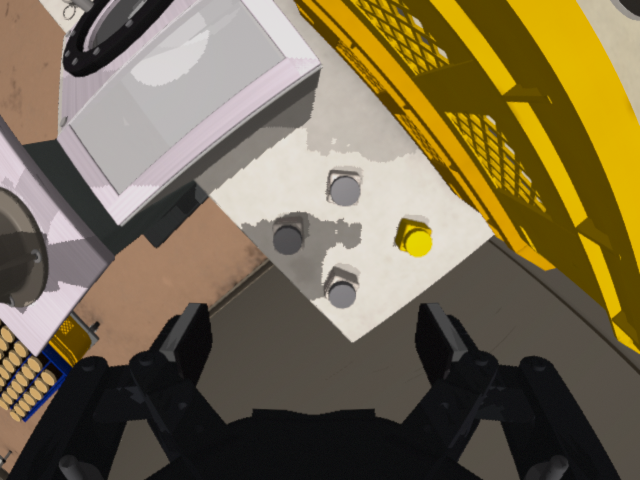

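Three pots: (345,190), (288,239) in shadow and (342,293), plus the yellow look-alike at (416,241). I'll grasp the first at (465,-292).

```bash
python3 - <<'E'
from h import *
go([465,-291.8,28],down(np.radians(-44)))
E
```

```text
t 10.2 pos [ 439.7 -267.8  310.4] turn [0.05 0.15 0.47] | shift after turn [1.000e-02 1.400e+00 1.129e+01] | before turn [ 0.14  1.33 11.3 ] world [  25.3  -24.  -282.4] q [-0.23  0.29  0.95  1.52 -0.22  1.45  0.01]
```

step_arm(
  motion=[
    [1,0,0,0,0.05,0.15,0.47],
    [1,0,0.35,0.9,0,0,0],
    [1,0,0.35,0.9,0,0,0],
    [1,0,0.35,0.9,0,0,0],
    [1,0,0.35,0.9,0,0,0],
    [1,0,0,0.9,0,0,0],
    [1,0,0,0.9,0,0,0],
    [1,0,0,0.9,0,0,0],
    [1,0,0,0,0,0,0],
    [1,0,0,0,0,0,0],
  ],
)

```text
t: 11.2
tool_pos: [465.4, -293.0, 153.9]
tool_rot: [2.89, 1.228, 0.0]
force: [0.3, -1.1, -0.0]
opening: 0.997
grasp_force: 0.0
```

```bash
python3 - <<'E'
from h import *
c=wrist(); cv2.imwrite('pics/w6.png',c['img']); np.savez("w6.npz",**c); p=pots(c)
go([465,-291.8,28],down(np.radians(-44)))
E
```

```text
lid px [322. 396.] xy 379.4 -391.8 r 13.0 207
t 11.2 pos [ 465.8 -293.8  154.7] turn [0.03 0.   0.  ] | shift after turn [ 0.03 -0.08  5.07] | before turn [ 0.04 -0.1   5.07] world [  -0.8    2.  -126.7] q [-0.1   0.49  0.88  1.68 -0.41  1.16  0.12]
```

View pics/w6.png

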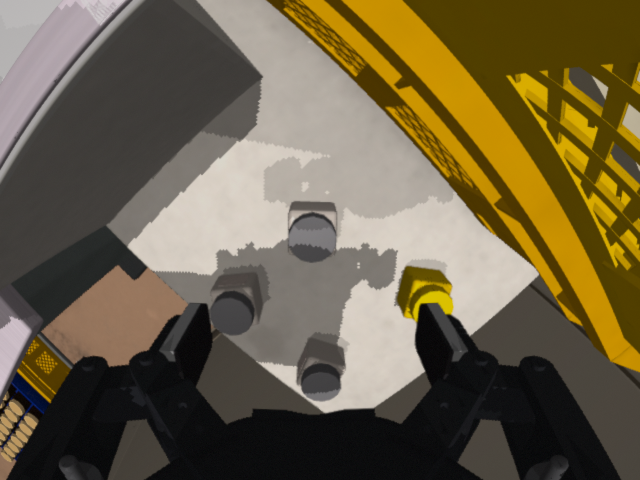

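The pot lid is at (312,237), centred on the hand and square to it. Descending and gripping.

step_arm(
  motion=[
    [1,0.02,-0.04,1,0,0,0],
    [1,0.02,-0.04,1,0,0,0],
    [1,0,0,1,0,0,0],
    [1,0,0,1,0,0,0],
    [1,0,0,0.7,0,0,0],
    [1,0,0,0.35,0,0,0],
    [1,0,0,0,0,0,0],
    [0,0,0,0,0,0,0],
    [0,0,0,0,0,0,0],
    [0,0,0,0,0,0,0],
    [0,0,0,0,0,0,0],
    [0,0,0,0,0,0,0],
    [0,0,0,0,0,0,0],
  ],
  squeeze=30,
)

```text
t: 12.55
tool_pos: [465.1, -292.8, 28.4]
tool_rot: [2.889, 1.224, 0.002]
force: [-0.1, 1.1, 5.6]
opening: 0.39
grasp_force: 30.9
```

```bash
python3 - <<'E'
from h import *
go([465,-291.8,330],down(np.radians(-44)))
E
```

```text
t 12.6 pos [ 465.1 -292.8   28.4] turn [ 0.03  0.   -0.01] | shift after turn [  0.03  -0.03 -12.06] | before turn [  0.02   0.02 -12.06] world [-1.000e-01  1.000e+00  3.016e+02] q [-0.02  0.64  0.77  1.8  -0.55  0.92  0.23]
```

step_arm(
  motion=[
    [0,0,0,-0.4,0,0,0],
    [0,0,0,-1,0,0,0],
    [0,0,0,-1,0,0,0],
    [0,0,0,-1,0,0,0],
    [0,0,0,-1,0,0,0],
    [0,0,0,-1,0,0,0],
    [0,0,0,-1,0,0,0],
    [0,0,0,-1,0,0,0],
    [0,0,0,-1,0,0,0],
    [0,0,0,-1,0,0,0],
    [0,0,0,-1,0,0,0],
    [0,0,0,-1,0,0,0],
    [0,0,0,0,0,0,0],
  ],
)

```text
t: 13.85
tool_pos: [464.9, -293.3, 316.1]
tool_rot: [2.886, 1.222, 0.006]
force: [0.1, -0.7, -0.1]
opening: 0.392
grasp_force: 30.3
```

step_arm(
  motion=[
    [0,0.4,-0.42,0,0,0,0],
    [0,0.81,-0.85,0,0,0,0],
    [0,0.81,-0.85,0,0,0,0],
    [0,0.81,-0.85,0,0,0,0],
    [0,0.81,-0.85,0,0,0,0],
    [0,0.81,-0.85,0,0,0,0],
    [0,0.81,-0.85,0,0,0,0],
    [0,0.81,-0.85,0,0,0,0],
    [0,0.81,-0.85,0,0,0,0],
    [0,0.81,-0.85,0,0,0,0],
    [0,0.81,-0.85,0,0,0,0],
    [0,0.81,-0.85,0,0,0,0],
    [0,0.4,-0.43,0,0,0,0],
    [0,0,0,0,0,0,0],
  ],
)

```text
t: 15.25
tool_pos: [448.6, 63.0, 310.3]
tool_rot: [2.888, 1.234, -0.004]
force: [0.7, -0.3, -0.1]
opening: 0.394
grasp_force: 30.3
```

```bash
python3 - <<'E'
from h import *
go(C+N*90+U*3,RW)
E
```

```text
t 15.2 pos [448.6  63.  310.3] turn [-1.93 -5.58 -5.3 ] | shift after turn [1.43 0.13 3.92] | before turn [-1.03  0.98  3.93] world [ -0.3 -35.7 -98.2] q [-0.88  0.09  0.76  1.66 -0.06  1.42 -0.87]
```

step_arm(
  motion=[
    [0,0,0,0,-0.32,-0.93,-0.88],
    [0,0,0,0,-0.32,-0.93,-0.88],
    [0,0,0,0,-0.32,-0.93,-0.88],
    [0,0,0,0,-0.32,-0.93,-0.88],
    [0,0,0,0,-0.32,-0.93,-0.88],
    [0,0,0,0,-0.32,-0.93,-0.88],
    [0,0,0,0,0,0,0],
    [0,0.286,0.026,0.784,0,0,0],
    [0,0.286,0.026,0.784,0,0,0],
    [0,0.286,0.026,0.784,0,0,0],
    [0,0.286,0.026,0.784,0,0,0],
    [0,0.286,0.026,0.784,0,0,0],
    [0,0,0,0,0,0,0],
    [0,0,0,0,0,0,0],
  ],
)

```text
t: 16.65
tool_pos: [449.9, 26.2, 213.3]
tool_rot: [1.986, 1.707, -0.668]
force: [-0.0, -0.5, -0.4]
opening: 0.398
grasp_force: 30.2
```

```bash
python3 - <<'E'
from h import *
go(C+N*(-22)+U*3,RW)
c=wrist(); cv2.imwrite('pics/w7.png',c['img'])
E
```

```text
t 16.6 pos [449.9  26.2 213.3] turn [-0.15 -0.3  -0.38] | shift after turn [ 0.06 -0.07  4.49] | before turn [-0.11  0.01  4.49] world [ -8.8 -70.6 -87. ] q [-0.98  0.41  0.64  1.74  0.34  1.4  -0.61]
```

View pics/w7.png

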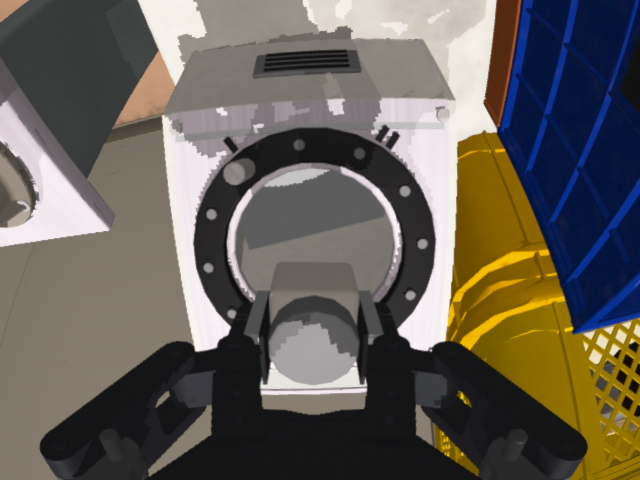

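The pot is held square between the pads, with the port open ahead at about (315,235). I'll correct the turn, insert and release.

step_arm(
  motion=[
    [0,0,0,0,-0.15,-0.3,-0.38],
    [0,0,0,0,0,0,0],
    [0,0.02,-0.02,0.6,0,0,0],
    [0,0.02,-0.02,0.6,0,0,0],
    [0,0.02,-0.02,0.6,0,0,0],
    [0,0,0,0.6,0,0,0],
    [0,0,0,0.6,0,0,0],
    [0,0,0,0.6,0,0,0],
    [0,0,0,0.6,0,0,0],
    [0,0,0,0.1,0,0,0],
    [0,0,0,0,0,0,0],
    [0,0,0,0,0,0,0],
  ],
)

```text
t: 17.9
tool_pos: [442.7, -39.0, 129.8]
tool_rot: [1.913, 1.74, -0.695]
force: [0.3, -0.5, -0.8]
opening: 0.394
grasp_force: 30.2
```

```bash
python3 - <<'E'
from h import *
go(C+N*(-18)+U*3,RW)
E
```

```text
t 17.9 pos [442.7 -39.  129.8] turn [ 0.03 -0.01  0.03] | shift after turn [-0.08 -0.04  0.08] | before turn [-0.08 -0.04  0.08] world [-1.3 -2.8 -0.4] q [-0.91  0.48  0.64  1.92  0.4   1.13 -0.6 ]
```

step_arm(
  motion=[
    [0.55,0,0,0,0,0,0],
    [0.55,0,0,0,0,0,0],
    [0.55,0,0,0,0,0,0],
    [0.55,0,0,0,0,0,0],
    [0.55,0,0,0,0,0,0],
    [0.55,0,0,-0.6,0,0,0],
    [0.55,0,0,-0.9,0,0,0],
    [0.55,0,0,-1,0,0,0],
    [0.55,0,0,-1,0,0,0],
    [0.55,0,0,-1,0,0,0],
    [0.55,0,0,-1,0,0,0],
    [0.55,0,0,-1,0,0,0],
    [0.55,0,0,-1,0,0,0],
    [0.55,0,0,0,0,0,0],
  ],
)

```text
t: 19.3
tool_pos: [455.0, 83.1, 274.1]
tool_rot: [1.91, 1.743, -0.689]
force: [0.0, 1.0, -0.4]
opening: 0.548
grasp_force: 0.0
```

```bash
python3 - <<'E'
from h import *
c=wrist(); cv2.imwrite('pics/w8.png',c['img'][60:400,120:480])
go([379.5,-292.5,300],down(np.radians(-38)))
E
```

```text
t 19.4 pos [454.   81.3 273.1] turn [1.66 5.65 4.55] | shift after turn [-13.62   6.86  -1.08] | before turn [-12.32  -1.58   8.91] world [ -74.5 -373.8   26.9] q [-1.05  0.42  0.62  1.58  0.35  1.58 -0.58]
```

View pics/w8.png

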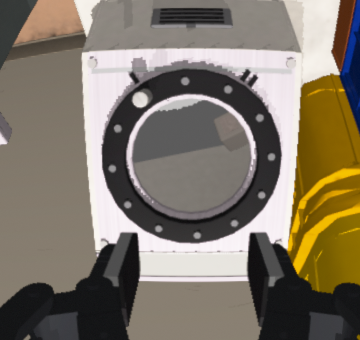

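The first pot is inside, visible through the port at crop (232,128). Going for pot 2.

step_arm(
  motion=[
    [1,0,0,0,0.237,0.807,0.65],
    [1,0,0,0,0.237,0.807,0.65],
    [1,0,0,0,0.237,0.807,0.65],
    [1,0,0,0,0.237,0.807,0.65],
    [1,0,0,0,0.237,0.807,0.65],
    [1,0,0,0,0.237,0.807,0.65],
    [1,0,0,0,0.237,0.807,0.65],
    [1,0,0,0,0,0,0],
  ],
)

```text
t: 20.15
tool_pos: [452.1, 75.0, 272.3]
tool_rot: [-2.83, -1.361, 0.005]
force: [-0.3, -0.9, 0.0]
opening: 1.003
grasp_force: 0.0
```

step_arm(
  motion=[
    [1,-0.91,0.46,-0.07,0,0,0],
    [1,-0.91,0.46,-0.07,0,0,0],
    [1,-0.91,0.46,-0.07,0,0,0],
    [1,-0.91,0.46,-0.07,0,0,0],
    [1,-0.91,0.46,-0.07,0,0,0],
    [1,-0.91,0.46,-0.07,0,0,0],
    [1,-0.91,0.46,-0.07,0,0,0],
    [1,-0.91,0.46,-0.07,0,0,0],
    [1,-0.91,0.46,-0.07,0,0,0],
    [1,-0.91,0.46,-0.07,0,0,0],
    [1,-0.91,0.46,-0.07,0,0,0],
    [1,-0.91,0.46,-0.07,0,0,0],
    [1,-0.91,0.46,-0.07,0,0,0],
    [1,-0.91,0.46,-0.07,0,0,0],
    [1,-0.91,0.46,-0.07,0,0,0],
    [1,0,0,0,0,0,0],
    [1,0,0,0,0,0,0],
    [1,0,0,0,0,0,0],
  ],
)

```text
t: 21.95
tool_pos: [379.3, -293.1, 298.7]
tool_rot: [-2.821, -1.379, 0.005]
force: [-0.7, 0.2, 0.7]
opening: 1.0
grasp_force: 0.0
```

```bash
cat >> h.py <<'E'
def pots(c):
    v,u=np.mgrid[:480,:640]; o,r=wrays(c,np.c_[u.ravel(),v.ravel()])
    zc=c["R"]@c["hand_eye"][:3,2]; P=(o+r*(c["depth"].ravel()/(r@zc))[:,None]).reshape(480,640,3)
    b=(c["depth"]>0)&(P[...,1]<-200)&(P[...,1]>-450)&(P[...,0]>330)&(P[...,0]<540)
    m=(b&(P[...,2]>40)&(P[...,2]<54)).astype(np.uint8)
    n,Lb,S,ce=cv2.connectedComponentsWithStats(m)
    for i in range(1,n):
        if S[i,4]<60: continue
        (x,y),rr=cv2.minEnclosingCircle(P[Lb==i][:,:2].astype(np.float32))
        k=b&(np.hypot(P[...,0]-x,P[...,1]-y)<30)&(P[...,2]>10)&(P[...,2]<56)
        A=cv2.minAreaRect(P[k][:,:2].astype(np.float32))
        l=ray_xy(c,ce[i])
        print("px",ce[i].round(),"xy",round(x,1),round(y,1),"r",round(rr,1),"lid@46",l.round(1),"rect",np.round(A[0],1),np.round(A[1],1),round(A[2],1),"bgr",c["img"][Lb==i].mean(0).round())
def ray_xy(c,uv): return wcast(c,[uv],np.array([0,0,1.]),46.)[0,:2]
E
python3 - <<'E'
from h import *
c=wrist(); np.savez("w9.npz",**c); pots(c)
go([380,-292.5,28],down(np.radians(-38)))
E
```

```text
px [315. 195.] xy 381.9 -292.3 r 16.8 lid@46 [ 381.9 -291.9] rect [ 382.2 -292. ] [34.8 33.7] 52.0 bgr [148. 147. 150.]
px [451. 207.] xy 492.1 -393.0 r 17.1 lid@46 [ 491.9 -391.6] rect [ 492.3 -392.5] [34.3 34.3] 36.7 bgr [  5. 209. 226.]
px [369. 260.] xy 383.7 -386.1 r 16.9 lid@46 [ 384.2 -384.7] rect [ 384. -385.] [34.3 34.1] 26.6 bgr [123. 122. 125.]
t 22.0 pos [ 379.4 -293.1  298.9] turn [-0.02  0.02  0.02] | shift after turn [ 0.03  0.   10.84] | before turn [ 0.05  0.03 10.84] world [   0.6    0.6 -270.9] q [-0.26  0.22  1.07  1.62 -0.19  1.42  0.17]
```

step_arm(
  motion=[
    [1,0.04,0.03,1,0,0,0],
    [1,0.04,0.03,1,0,0,0],
    [1,0,0,1,0,0,0],
    [1,0,0,1,0,0,0],
    [1,0,0,1,0,0,0],
    [1,0,0,1,0,0,0],
    [1,0,0,1,0,0,0],
    [1,0,0,1,0,0,0],
    [1,0,0,1,0,0,0],
    [1,0,0,1,0,0,0],
    [1,0,0,0.5,0,0,0],
    [1,0,0,0.33,0,0,0],
    [1,0,0,0,0,0,0],
    [0,0,0,0,0,0,0],
    [0,0,0,0,0,0,0],
    [0,0,0,0,0,0,0],
    [0,0,0,0,0,0,0],
    [0,0,0,0,0,0,0],
    [0,0,0,0,0,0,0],
  ],
  squeeze=30,
)

```text
t: 23.9
tool_pos: [381.2, -294.9, 29.5]
tool_rot: [2.824, 1.375, -0.002]
force: [-1.0, 0.0, 5.8]
opening: 0.392
grasp_force: 31.4
```

```bash
python3 - <<'E'
from h import *
go([452,70,310],down(np.radians(-38)))
E
```

```text
t 23.9 pos [ 381.2 -294.9   29.5] turn [ 0.01  0.01 -0.01] | shift after turn [ 13.24  -6.75 -11.22] | before turn [ 13.22  -6.77 -11.24] world [ 70.8 364.9 280.5] q [-0.02  0.55  0.85  1.98 -0.55  0.85  0.46]
```

step_arm(
  motion=[
    [0,0,0,-0.4,0,0,0],
    [0,0,0,-1,0,0,0],
    [0,0,0,-1,0,0,0],
    [0,0,0,-1,0,0,0],
    [0,0,0,-1,0,0,0],
    [0,0,0,-1,0,0,0],
    [0,0,0,-1,0,0,0],
    [0,0,0,-1,0,0,0],
    [0,0,0,-1,0,0,0],
    [0,0,0,-1,0,0,0],
    [0,0,0,-1,0,0,0],
    [0,0,0,-1,0,0,0],
    [0,0,0,0,0,0,0],
  ],
)

```text
t: 25.2
tool_pos: [381.9, -295.7, 316.9]
tool_rot: [2.82, 1.372, 0.002]
force: [-0.9, 0.3, -1.2]
opening: 0.388
grasp_force: 30.7
```

step_arm(
  motion=[
    [0,0.5,-0.25,0,0,0,0],
    [0,0.88,-0.45,0,0,0,0],
    [0,0.88,-0.45,0,0,0,0],
    [0,0.88,-0.45,0,0,0,0],
    [0,0.88,-0.45,0,0,0,0],
    [0,0.88,-0.45,0,0,0,0],
    [0,0.88,-0.45,0,0,0,0],
    [0,0.88,-0.45,0,0,0,0],
    [0,0.88,-0.45,0,0,0,0],
    [0,0.88,-0.45,0,0,0,0],
    [0,0.88,-0.45,0,0,0,0],
    [0,0.88,-0.45,0,0,0,0],
    [0,0.88,-0.45,0,0,0,0],
    [0,0.88,-0.45,0,0,0,0],
    [0,0.88,-0.45,0,0,0,0],
    [0,0.4,-0.2,0,0,0,0],
    [0,0,0,0,0,0,0],
    [0,0,0,0,0,0,0],
  ],
)

```text
t: 27.0
tool_pos: [451.8, 68.6, 312.9]
tool_rot: [2.825, 1.372, -0.006]
force: [0.3, -0.2, -0.0]
opening: 0.394
grasp_force: 30.7
```

```bash
python3 - <<'E'
from h import *
go(C+N*90+U*3,RW)
E
```

```text
t 27.0 pos [451.8  68.6 312.9] turn [-1.66 -5.63 -4.52] | shift after turn [1.32 0.03 4.15] | before turn [-1.37  0.91  4.03] world [  -3.5  -41.3 -100.7] q [-0.88  0.1   0.77  1.64 -0.07  1.43 -0.77]
```

step_arm(
  motion=[
    [0,0,0,0,-0.21,-0.7,-0.565],
    [0,0,0,0,-0.21,-0.7,-0.565],
    [0,0,0,0,-0.21,-0.7,-0.565],
    [0,0,0,0,-0.21,-0.7,-0.565],
    [0,0,0,0,-0.21,-0.7,-0.565],
    [0,0,0,0,-0.21,-0.7,-0.565],
    [0,0,0,0,-0.21,-0.7,-0.565],
    [0,0,0,0,-0.21,-0.7,-0.565],
    [0,0,0,0,0,0,0],
    [0,0.264,0.006,0.83,0,0,0],
    [0,0.264,0.006,0.83,0,0,0],
    [0,0.264,0.006,0.83,0,0,0],
    [0,0.264,0.006,0.83,0,0,0],
    [0,0.264,0.006,0.83,0,0,0],
    [0,0,0,0,0,0,0],
    [0,0,0,0,0,0,0],
    [0,0,0,0,0,0,0],
  ],
)

```text
t: 28.7
tool_pos: [450.3, 29.3, 213.7]
tool_rot: [1.92, 1.736, -0.685]
force: [0.2, -0.3, -0.9]
opening: 0.395
grasp_force: 30.6
```

```bash
python3 - <<'E'
from h import *
go(C+N*(-18)+U*3,RW)
E
```

```text
t 28.7 pos [450.3  29.3 213.7] turn [ 0.05 -0.05 -0.03] | shift after turn [-0.03 -0.07  4.42] | before turn [-0.06 -0.1   4.42] world [ -8.9 -71.1 -84.2] q [-1.01  0.42  0.65  1.75  0.37  1.4  -0.59]
```

Aligned. Inserting, releasing and retreating with the same release as before.

step_arm(
  motion=[
    [0,0,-0.03,0.6,0,0,0],
    [0,0,-0.03,0.6,0,0,0],
    [0,0,0,0.6,0,0,0],
    [0,0,0,0.6,0,0,0],
    [0,0,0,0.6,0,0,0],
    [0,0,0,0.6,0,0,0],
    [0,0,0,0.6,0,0,0],
    [0,0,0,0.15,0,0,0],
    [0,0,0,0,0,0,0],
    [0,0,0,0,0,0,0],
  ],
)

```text
t: 29.7
tool_pos: [442.4, -39.0, 129.4]
tool_rot: [1.918, 1.738, -0.686]
force: [-0.1, 0.0, -0.2]
opening: 0.388
grasp_force: 30.6
```

step_arm(
  motion=[
    [0.55,0,0,0,0,0,0],
    [0.55,0,0,0,0,0,0],
    [0.55,0,0,0,0,0,0],
    [0.55,0,0,0,0,0,0],
    [0.55,0,0,0,0,0,0],
    [0.55,0,0,-0.6,0,0,0],
    [0.55,0,0,-0.9,0,0,0],
    [0.55,0,0,-1,0,0,0],
    [0.55,0,0,-1,0,0,0],
    [0.55,0,0,-1,0,0,0],
    [0.55,0,0,-1,0,0,0],
    [0.55,0,0,-1,0,0,0],
    [0.55,0,0,-1,0,0,0],
    [0.55,0,0,0,0,0,0],
  ],
)

```text
t: 31.1
tool_pos: [454.1, 82.3, 274.4]
tool_rot: [1.916, 1.741, -0.681]
force: [0.2, -0.5, -0.1]
opening: 0.55
grasp_force: 0.0
```

```bash
python3 - <<'E'
from h import *
c=wrist(); cv2.imwrite('pics/w10.png',c['img'][60:400,120:480])
go([383.5,-385.5,300],down(np.radians(-63.5)))
E
```

```text
t 31.1 pos [453.2  80.6 273.3] turn [2.96 5.24 8.07] | shift after turn [-10.81  15.44  -1.07] | before turn [-15.18  -1.    11.19] world [ -69.7 -466.1   26.7] q [-1.06  0.41  0.64  1.59  0.35  1.58 -0.58]
```

View pics/w10.png

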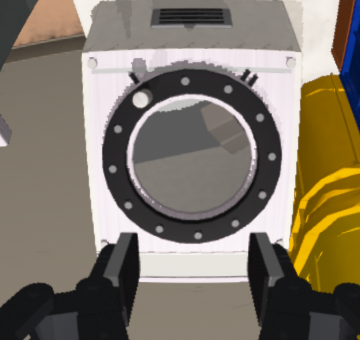

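Two pots now show inside, at crop (215,115) and (238,132). Going for the third.

step_arm(
  motion=[
    [1,0,0,0,0.269,0.476,0.734],
    [1,0,0,0,0.269,0.476,0.734],
    [1,0,0,0,0.269,0.476,0.734],
    [1,0,0,0,0.269,0.476,0.734],
    [1,0,0,0,0.269,0.476,0.734],
    [1,0,0,0,0.269,0.476,0.734],
    [1,0,0,0,0.269,0.476,0.734],
    [1,0,0,0,0.269,0.476,0.734],
    [1,0,0,0,0.269,0.476,0.734],
    [1,0,0,0,0.269,0.476,0.734],
    [1,0,0,0,0.269,0.476,0.734],
    [1,0,0,0,0,0,0],
  ],
)

```text
t: 32.35
tool_pos: [450.9, 76.0, 272.1]
tool_rot: [-3.061, -0.708, 0.007]
force: [0.5, 0.1, 0.4]
opening: 1.001
grasp_force: 0.0
```

step_arm(
  motion=[
    [1,-0.6,0.86,-0.06,0,0,0],
    [1,-0.6,0.86,-0.06,0,0,0],
    [1,-0.6,0.86,-0.06,0,0,0],
    [1,-0.6,0.86,-0.06,0,0,0],
    [1,-0.6,0.86,-0.06,0,0,0],
    [1,-0.6,0.86,-0.06,0,0,0],
    [1,-0.6,0.86,-0.06,0,0,0],
    [1,-0.6,0.86,-0.06,0,0,0],
    [1,-0.6,0.86,-0.06,0,0,0],
    [1,-0.6,0.86,-0.06,0,0,0],
    [1,-0.6,0.86,-0.06,0,0,0],
    [1,-0.6,0.86,-0.06,0,0,0],
    [1,-0.6,0.86,-0.06,0,0,0],
    [1,-0.6,0.86,-0.06,0,0,0],
    [1,-0.6,0.86,-0.06,0,0,0],
    [1,-0.6,0.86,-0.06,0,0,0],
    [1,-0.6,0.86,-0.06,0,0,0],
    [1,-0.6,0.86,-0.06,0,0,0],
    [1,0,0,0,0,0,0],
    [1,0,0,0,0,0,0],
  ],
)

```text
t: 34.35
tool_pos: [382.1, -387.0, 299.5]
tool_rot: [-3.058, -0.716, 0.007]
force: [0.6, 0.5, 1.5]
opening: 0.996
grasp_force: 0.0
```

```bash
python3 - <<'E'
from h import *
c=wrist(); np.savez("w11.npz",**c); pots(c)
go([383.5,-385.5,28],down(np.radians(-63.5)))
E
```

```text
px [368. 105.] xy 492.3 -393.1 r 16.5 lid@46 [ 492.1 -392.8] rect [ 492.5 -393.1] [33.9 34.9] 38.5 bgr [  2. 211. 238.]
px [314. 195.] xy 384.1 -386.3 r 16.9 lid@46 [ 384.4 -385.8] rect [ 384.1 -386.1] [35.1 34.9] 25.5 bgr [161. 159. 163.]
t 34.4 pos [ 382.9 -386.1  299.6] turn [-0.02  0.03 -0.  ] | shift after turn [ 3.000e-02 -1.000e-02  1.086e+01] | before turn [7.000e-02 1.000e-02 1.086e+01] world [   0.6    0.6 -271.6] q [ 0.02  0.41  1.06  1.46 -0.36  1.49 -0.03]
```

step_arm(
  motion=[
    [1,0.02,0,1,0,0,0],
    [1,0.02,0,1,0,0,0],
    [1,0,0,1,0,0,0],
    [1,0,0,1,0,0,0],
    [1,0,0,1,0,0,0],
    [1,0,0,1,0,0,0],
    [1,0,0,1,0,0,0],
    [1,0,0,1,0,0,0],
    [1,0,0,1,0,0,0],
    [1,0,0,1,0,0,0],
    [1,0,0,0.5,0,0,0],
    [1,0,0,0.35,0,0,0],
    [1,0,0,0,0,0,0],
    [0,0,0,0,0,0,0],
    [0,0,0,0,0,0,0],
    [0,0,0,0,0,0,0],
    [0,0,0,0,0,0,0],
    [0,0,0,0,0,0,0],
    [0,0,0,0,0,0,0],
  ],
  squeeze=30,
)

```text
t: 36.3
tool_pos: [383.4, -387.7, 30.2]
tool_rot: [3.057, 0.716, -0.002]
force: [-0.9, 0.3, 4.8]
opening: 0.392
grasp_force: 31.1
```

```bash
python3 - <<'E'
from h import *
go([452,70,310],down(np.radians(-63.5)))
E
```

```text
t 36.3 pos [ 383.4 -387.7   30.2] turn [ 0.01  0.01 -0.02] | shift after turn [ 10.62 -15.16 -11.19] | before turn [ 10.57 -15.16 -11.24] world [ 68.6 457.7 279.8] q [ 0.15  0.67  0.86  1.81 -0.62  0.95  0.17]
```

step_arm(
  motion=[
    [0,0,0,-0.4,0,0,0],
    [0,0,0,-1,0,0,0],
    [0,0,0,-1,0,0,0],
    [0,0,0,-1,0,0,0],
    [0,0,0,-1,0,0,0],
    [0,0,0,-1,0,0,0],
    [0,0,0,-1,0,0,0],
    [0,0,0,-1,0,0,0],
    [0,0,0,-1,0,0,0],
    [0,0,0,-1,0,0,0],
    [0,0,0,-1,0,0,0],
    [0,0,0,-1,0,0,0],
    [0,0,0,0,0,0,0],
  ],
)

```text
t: 37.6
tool_pos: [383.8, -388.3, 317.8]
tool_rot: [3.053, 0.715, 0.001]
force: [-0.0, -0.0, -0.4]
opening: 0.392
grasp_force: 30.4
```

step_arm(
  motion=[
    [0,0.31,-0.45,0,0,0,0],
    [0,0.61,-0.87,0,0,0,0],
    [0,0.61,-0.87,0,0,0,0],
    [0,0.61,-0.87,0,0,0,0],
    [0,0.61,-0.87,0,0,0,0],
    [0,0.61,-0.87,0,0,0,0],
    [0,0.61,-0.87,0,0,0,0],
    [0,0.61,-0.87,0,0,0,0],
    [0,0.61,-0.87,0,0,0,0],
    [0,0.61,-0.87,0,0,0,0],
    [0,0.61,-0.87,0,0,0,0],
    [0,0.61,-0.87,0,0,0,0],
    [0,0.61,-0.87,0,0,0,0],
    [0,0.61,-0.87,0,0,0,0],
    [0,0.61,-0.87,0,0,0,0],
    [0,0.61,-0.87,0,0,0,0],
    [0,0.61,-0.87,0,0,0,0],
    [0,0.55,-0.79,0,0,0,0],
    [0,0,0,0,0,0,0],
    [0,0,0,0,0,0,0],
  ],
)

```text
t: 39.6
tool_pos: [452.2, 70.6, 312.6]
tool_rot: [3.056, 0.718, -0.008]
force: [-0.6, -0.5, -0.7]
opening: 0.389
grasp_force: 30.3
```

```bash
python3 - <<'E'
from h import *
go(C+N*90+U*3,RW)
E
```

```text
t 39.6 pos [452.2  70.6 312.6] turn [-2.95 -5.26 -8.05] | shift after turn [1.25 0.02 4.2 ] | before turn [-0.89  1.48  4.02] world [  -3.9  -43.4 -100.4] q [-0.98  0.11  0.87  1.64 -0.08  1.43 -1.2 ]
```

step_arm(
  motion=[
    [0,0,0,0,-0.246,-0.438,-0.67],
    [0,0,0,0,-0.246,-0.438,-0.67],
    [0,0,0,0,-0.246,-0.438,-0.67],
    [0,0,0,0,-0.246,-0.438,-0.67],
    [0,0,0,0,-0.246,-0.438,-0.67],
    [0,0,0,0,-0.246,-0.438,-0.67],
    [0,0,0,0,-0.246,-0.438,-0.67],
    [0,0,0,0,-0.246,-0.438,-0.67],
    [0,0,0,0,-0.246,-0.438,-0.67],
    [0,0,0,0,-0.246,-0.438,-0.67],
    [0,0,0,0,-0.246,-0.438,-0.67],
    [0,0,0,0,-0.246,-0.438,-0.67],
    [0,0,0,0,0,0,0],
    [0,0.25,0,0.84,0,0,0],
    [0,0.25,0,0.84,0,0,0],
    [0,0.25,0,0.84,0,0,0],
    [0,0.25,0,0.84,0,0,0],
    [0,0.25,0,0.84,0,0,0],
    [0,0,0,0,0,0,0],
    [0,0,0,0,0,0,0],
  ],
)

```text
t: 41.6
tool_pos: [449.1, 26.7, 213.8]
tool_rot: [1.924, 1.73, -0.693]
force: [0.3, -0.0, -0.8]
opening: 0.388
grasp_force: 30.3
```

```bash
python3 - <<'E'
from h import *
go(C+N*(-18)+U*3,RW)
E
```

```text
t 41.6 pos [449.1  26.7 213.8] turn [ 0.   -0.02 -0.06] | shift after turn [ 0.06 -0.03  4.36] | before turn [ 0.04 -0.03  4.36] world [ -7.7 -68.5 -84.4] q [-1.03  0.43  0.69  1.75  0.36  1.39 -0.58]
```

step_arm(
  motion=[
    [0,0.01,-0.01,0.6,0,0,0],
    [0,0.01,-0.01,0.6,0,0,0],
    [0,0,0,0.6,0,0,0],
    [0,0,0,0.6,0,0,0],
    [0,0,0,0.6,0,0,0],
    [0,0,0,0.6,0,0,0],
    [0,0,0,0.6,0,0,0],
    [0,0,0,0.12,0,0,0],
    [0,0,0,0,0,0,0],
    [0,0,0,0,0,0,0],
  ],
)

```text
t: 42.6
tool_pos: [442.9, -39.8, 130.6]
tool_rot: [1.921, 1.733, -0.69]
force: [0.3, 0.7, -1.0]
opening: 0.389
grasp_force: 30.4
```

step_arm(
  motion=[
    [0.55,0,0,0,0,0,0],
    [0.55,0,0,0,0,0,0],
    [0.55,0,0,0,0,0,0],
    [0.55,0,0,0,0,0,0],
    [0.55,0,0,0,0,0,0],
    [0.55,0,0,-0.6,0,0,0],
    [0.55,0,0,-0.9,0,0,0],
    [0.55,0,0,-1,0,0,0],
    [0.55,0,0,-1,0,0,0],
    [0.55,0,0,-1,0,0,0],
    [0.55,0,0,-1,0,0,0],
    [0.5,0,0,0,0,0,0],
    [0.5,0,0,0,0,0,0],
  ],
)

```text
t: 43.9
tool_pos: [450.2, 46.9, 235.1]
tool_rot: [1.92, 1.733, -0.693]
force: [0.6, -0.8, -0.3]
opening: 0.499
grasp_force: 0.0
```

```bash
python3 - <<'E'
from h import *
from cell import imaging
c=wrist(); t=imaging.capture("top"); a=cv2.resize(t["img"][180:310,100:480],(760,260)); b=c["img"][60:400,120:500]
b=cv2.resize(b,(380,340)); o=np.zeros((600,760,3),np.uint8); o[:260]=a; o[260:,:380]=b; cv2.imwrite('pics/f13.png',o)
go(hp(1.2,100),RW); go(hp(1.2,32.5),RW)
E
```

```text
t 44.0 pos [449.5  45.8 234.6] turn [-0.01 -0.01 -0.03] | shift after turn [ 2.24 -1.42  0.76] | before turn [ 2.24 -1.43  0.77] world [-32.2  34.  -50.7] q [-1.05  0.43  0.68  1.69  0.35  1.46 -0.58]
t 44.0 pos [449.5  45.8 234.6] turn [-0.01 -0.01 -0.03] | shift after turn [ 2.24 -1.42  3.46] | before turn [ 2.23 -1.42  3.47] world [ -36.5   -9.1 -102.4] q [-1.05  0.43  0.68  1.69  0.35  1.46 -0.58]
```

View pics/f13.png

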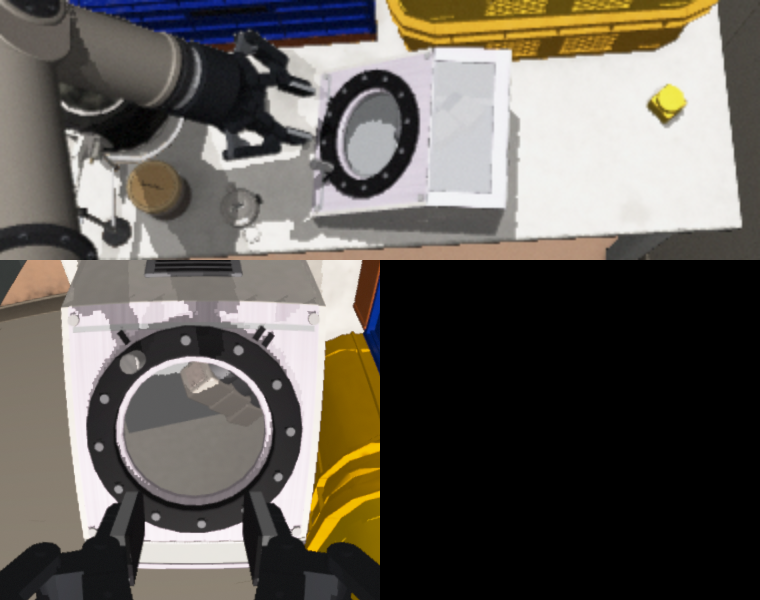

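No pots remain on the table. Inside, pots show at (200,378) and (235,400), with the third next to them. Before closing I'll scan the first images for a fourth grey lid elsewhere on the table.

```bash
python3 - <<'E'
from h import *
for n in("top","scene"):
    c=dict(np.load(n+"0.npz"));P=cloud(c); i=c["img"].astype(int)
    m=((c["depth"]>0)&(P[...,2]>38)&(P[...,2]<54)&(i.max(-1)-i.min(-1)<25)&(P[...,0]>300)).astype(np.uint8)
    k,Lb,S,ce=cv2.connectedComponentsWithStats(m)
    print(n,[(ce[j].round().tolist(),S[j,2:].tolist(),P[Lb==j].mean(0).round().tolist(),i[Lb==j].mean(0).round().tolist()) for j in range(1,k) if S[j,4]>50])
E
```

```text
top [([45.0, 14.0], [95, 10, 351], [1139.0, 594.0, 46.0], [56.0, 61.0, 65.0]), ([122.0, 10.0], [24, 6, 75], [1140.0, 389.0, 47.0], [60.0, 65.0, 68.0]), ([76.0, 43.0], [19, 24, 133], [1050.0, 511.0, 41.0], [201.0, 203.0, 203.0]), ([88.0, 42.0], [9, 15, 59], [1053.0, 480.0, 40.0], [200.0, 202.0, 202.0]), ([119.0, 48.0], [21, 10, 79], [1027.0, 395.0, 46.0], [71.0, 72.0, 73.0]), ([231.0, 54.0], [22, 14, 67], [995.0, 98.0, 47.0], [34.0, 38.0, 43.0]), ([252.0, 79.0], [22, 13, 73], [918.0, 46.0, 46.0], [33.0, 36.0, 39.0]), ([28.0, 110.0], [39, 47, 218], [860.0, 624.0, 47.0], [39.0, 38.0, 38.0]), ([123.0, 120.0], [18, 43, 112], [821.0, 379.0, 47.0], [58.0, 66.0, 70.0]), ([84.0, 128.0], [60, 31, 352], [803.0, 478.0, 45.0], [149.0, 154.0, 155.0]), ([104.0, 158.0], [18, 17, 69], [719.0, 425.0, 46.0], [165.0, 170.0, 171.0]), ([118.0, 172.0], [22, 20, 85], [680.0, 389.0, 47.0], [141.0, 141.0, 141.0]), ([468.0, 208.0], [12, 86, 159], [540.0, -481.0, 46.0], [59.0, 65.0, 68.0]), ([175.0, 253.0], [41, 27, 101], [466.0, 248.0, 41.0], [160.0, 162.0, 165.0]), ([395.0, 242.0], [13, 14, 137], [465.0, -292
[... 579 characters left out ...]
), ([561.0, 156.0], [20, 10, 104], [1139.0, -456.0, 46.0], [89.0, 95.0, 101.0]), ([211.0, 202.0], [37, 29, 138], [508.0, 218.0, 41.0], [154.0, 156.0, 161.0]), ([195.0, 197.0], [29, 14, 157], [498.0, 256.0, 46.0], [60.0, 63.0, 69.0]), ([241.0, 212.0], [30, 13, 162], [508.0, 131.0, 46.0], [62.0, 63.0, 67.0]), ([176.0, 229.0], [32, 17, 187], [389.0, 215.0, 46.0], [57.0, 59.0, 65.0]), ([300.0, 287.0], [144, 61, 825], [374.0, -104.0, 46.0], [102.0, 101.0, 104.0]), ([412.0, 294.0], [18, 16, 231], [461.0, -292.0, 46.0], [135.0, 127.0, 127.0]), ([395.0, 326.0], [19, 18, 277], [377.0, -293.0, 46.0], [137.0, 129.0, 130.0]), ([448.0, 347.0], [21, 19, 308], [379.0, -386.0, 46.0], [136.0, 128.0, 128.0])]
```

step_arm(
  motion=[
    [0.5,0.56,-0.355,0.19,0,0,-0.03],
    [0.5,0.56,-0.355,0.19,0,0,0],
    [0.5,0.56,-0.355,0.19,0,0,0],
    [0.5,0.56,-0.355,0.19,0,0,0],
    [0.5,0,0,0,0,0,0],
    [0.5,0,0,0.6,0,0,0],
    [0.5,0,0,0.6,0,0,0],
    [0.5,0,0,0.6,0,0,0],
    [0.5,0,0,0.6,0,0,0],
    [0.5,0,0,0.25,0,0,0],
    [0.5,0,0,0,0,0,0],
    [0,0,0,0,0,0,0],
    [0,0,0,0,0,0,0],
    [0,0,0,0,0,0,0],
    [0,0,0,0,0,0,0],
    [0,0,0,0,0,0,0],
    [0,0,0,0,0,0,0],
  ],
  squeeze=20,
)

```text
t: 45.7
tool_pos: [414.3, 39.9, 134.2]
tool_rot: [1.918, 1.738, -0.693]
force: [-0.9, 4.1, 4.3]
opening: 0.132
grasp_force: 20.7
```

There were only three pots, and the pin is gripped. Turning the collar back to locked.

step_arm(
  motion=[
    [0,0.158,0.263,0,0,0,0],
    [0,0.125,0.28,0,0,0,0],
    [0,0.091,0.293,0,0,0,0],
    [0,0.055,0.302,0,0,0,0],
    [0,0.018,0.306,0,0,0,0],
    [0,-0.018,0.306,0,0,0,0],
    [0,-0.055,0.302,0,0,0,0],
    [0,-0.091,0.293,0,0,0,0],
    [0,-0.125,0.28,0,0,0,0],
    [0,-0.158,0.263,0,0,0,0],
    [0,-0.09,0.12,0,0,0,0],
    [0,0,0,0,0,0,0],
    [0,0,0,0,0,0,0],
  ],
)

```text
t: 47.0
tool_pos: [485.9, 33.6, 133.5]
tool_rot: [1.922, 1.744, -0.696]
force: [-6.1, 9.5, 1.3]
opening: 0.133
grasp_force: 21.2
```

```bash
python3 - <<'E'
from h import *
go(hp(0,32.5),RW)
E
```

```text
t 47.0 pos [485.9  33.6 133.5] turn [-0.03 -0.06  0.03] | shift after turn [-0.1  -0.03  0.15] | before turn [-0.1  -0.03  0.15] world [-1.1 -4.2 -1.2] q [-0.94  0.6   0.64  1.72  0.29  1.25 -0.57]
```

step_arm(
  motion=[
    [0.35,0,0,0,0,0,0],
    [0.4,0,0,0,0,0,0],
    [0.4,0,0,-0.4,0,0,0],
    [0.4,0,0,-1,0,0,0],
    [0.4,0,0,-1,0,0,0],
    [0.4,0,0,-1,0,0,0],
    [0.4,0,0,-1,0,0,0],
    [0.4,0,0,-1,0,0,0],
    [0.4,0,0,-1,0,0,0],
    [0.4,0,0,0,0,0,0],
    [0.4,0,0,0,0,0,0],
    [0.4,0,0,0,0,0,0],
  ],
)

```text
t: 48.2
tool_pos: [498.2, 130.6, 257.8]
tool_rot: [1.919, 1.735, -0.697]
force: [-0.5, -0.2, -0.9]
opening: 0.397
grasp_force: 0.0
```

```bash
python3 - <<'E'
from h import *
c=wrist(); cv2.imwrite('pics/f14.png',cv2.resize(c['img'][90:330,130:450],(800,600)))
np.savez("w14.npz",**c)
E
```

```text
(no output)
```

View pics/f14.png

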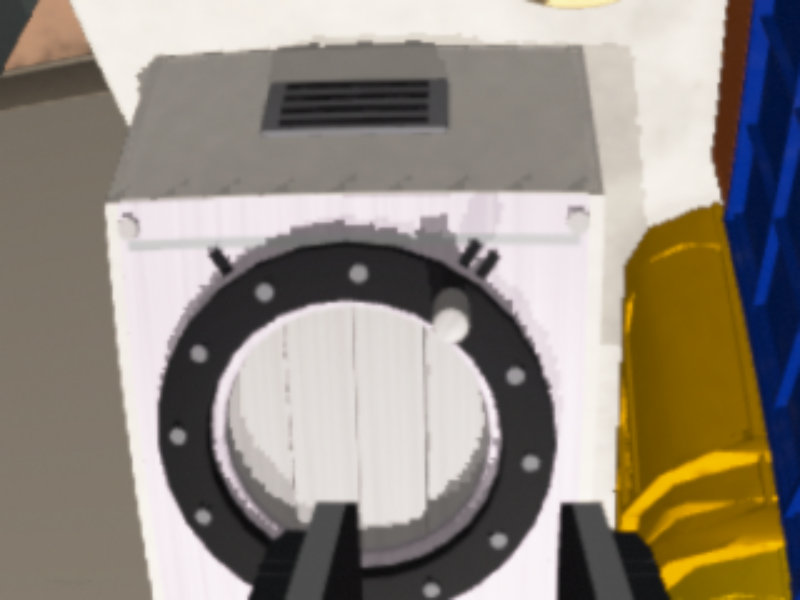

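The leaves are closed again and the pin is at the double mark, crop (451,324). I'll check the angle numerically, then hand in.

```bash
python3 - <<'E'
from h import *
from scipy.optimize import least_squares
c=dict(np.load("w14.npz")); g=c["img"].max(-1); d0=C@N
t=wcast(c,[[310.4,219.6]],N,d0+38.5)[0]-C
m=(g<70).astype(np.uint8); m[:180]=0; m[285:]=0; m[:,:185]=0; m[:,360:]=0
cs,_=cv2.findContours(m,cv2.RETR_EXTERNAL,cv2.CHAIN_APPROX_NONE); k=max(cs,key=cv2.contourArea).reshape(-1,2)
Q=wcast(c,k,N,d0+10.5)-C; xy=np.c_[Q@U,Q@L]; x=xy[(np.hypot(*xy.T)>66)&(k[:,1]<283)]
f=least_squares(lambda p:np.hypot(*(x-p[:2]).T)-74,[0,0],loss="soft_l1").x
print(f, "pin angle",np.arctan2(t@L-f[1],-(t@U-f[0])), np.arctan2(t@L,-t@U))
E
```

```text
[0.01344598 0.5860702 ] pin angle 0.5995537181270392 0.6071529856391359
```

```bash
python3 -c "
from cell import robot
print(robot.hand_in())"
```

```text
the job is handed in; nothing more can be done
None
```

The collar was opened, all three pots present went into the incubator through the port, and the collar is back at its locked mark (pin measured at 0.60 rad); I handed the job in at about 48 s, and no verdict was returned.

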